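# Shut the organiser's upper tray and lock it with its turn-button

## Robot

A 6-joint arm with a two-finger parallel gripper is mounted at the origin on the work surface. World frame = base frame: x ahead of the robot, y to its left, z up, the work surface at z = 0. Lengths are in m, angles in degrees, forces in N, time in s.
With the tool pointing down it reaches from about 0.35 to 0.875 m from the base axis. Payload 4.2 kg.
Tool frame: the origin (TCP) lies midway between the tips of the shut fingers; the grasp point (between the pads) lies 19 mm behind it; z points along the fingers, y is the line along which they close (so a half turn about z gives the same grasp; the last joint's range is limited). The gripper opens to 87 mm and grips with 3 to 60 N. Pads are 19 mm wide; open, the fingers measure 117 mm over their backs; the gripper's body (75 mm by 190 mm) begins 51 mm behind the grasp point.
Start: joints at [-58.579, 22.042, 0.453, 0, -68.411, -14.817], TCP at [0.179, -0.599, 0.223] pointing down, gripper open.
Joint ranges: [-179.83, 179.83], [-69.29, 118.12], [-61.27, 80.66], [-181.25, 117.63], [-171.15, -9.14], [-177.46, 177.46]. Speed limits (degrees/s): [159.86, 159.86, 180, 180, 180, 180].

## Interface

Orientations are given as a 3x3 rotation matrix whose columns are the frame's x, y, z axes.
In Python, from station import * gives the robot as it stands.
- The arm moves only by the tool move_arm, never from a script. Its argument "targets" is text: rows parted by semicolons, each of 4 numbers parted by spaces: the shift along the world's x, y, z in units of 25 mm (1.0 is 25 mm), then the turn about the world's z in units of 5 degrees (1.0 is 5 degrees). In form: tx ty tz spin; .... A call has 1 to 10 rows; each row shifts and turns the commanded pose from where the row before left it; what a row does not reach is not made up. A row lasts 1/12 s, in which the tool goes at most 41.7 mm and 7.16 degrees, less where a joint would pass 70% of its speed; a pose out of reach is approached as far as the arm can. A call is refused whole if a number of a shift passes 1 or a number of a turn 1, either way. A call with a gripper value outside its range is refused whole. "gripper" is the finger opening in mm, from 0 to 87, set as the call begins (left out, the last holds). The fingers move at their own pace and stop on an object; the grip force is fixed at half the most. Time passes only in rows, so rows that do not move let the fingers close. It gives the time, the measured TCP pose, the force, the opening and the grip force at its end, in the units of the state.
- sense(): the state, without advancing time (a new reading comes with each control period).
- capture(name): name is "scene" or "top" or "wrist"; returns a dict with "image" (480x640x3 uint8, blue, green, red), "fx", "fy", "cx", "cy" (pixels), "world_from_camera" (4x4, takes a point from camera to world coordinates); the wrist camera has in their place "hand_eye" (4x4, takes a point from camera to tool coordinates, whose origin is the TCP and whose axes are the flange's). Camera axes: x right, y up, looking along -z (the intrinsics and any distortion apply to the point x, -y, -z); pixel columns grow to the right and rows downward; lengths in m; the calibration is good to about 2 mm. A picture is of the moment at which its call begins: read the wrist's pose just before it. There is no depth.
- finish_job(): hands the job in; it is judged then, once.
The state is a dict: "time_s": time; "joints": joint angles; "joint_velocities": joint speeds; "effort": joint torques, N m; "tcp_pos": TCP position; "ee_rot": TCP orientation; "wrist_force": force on the tool from outside, world axes, zero at the start; "moment": the same for the moment, N m; "gripper_width": opening from 0.0 (shut) to 1.0 (fully open); "gripper_force": force on a finger pad.
Only numpy, scipy, OpenCV 4.12 (cv2) and the standard library are available. Lean on these libraries where they do the work, as an engineer would, in place of code of your own. Each camera call takes 0.05 s, during which the arm holds its last target. There are 200 camera calls.

## Task

The upper tray of the little organiser on the wardrobe shelf has been left pulled out. Push the tray fully home, then turn the steel turn-button above it upright so that its lower half stands in front of the tray and locks it. Leave the other things on the shelf undisturbed.

Things in the scene. Friction and masses are not known exactly. Their poses are not given: they have to be found in the camera images.
- organiser: White plastic organiser unit fixed on the shelf, 210 deep (its x), 200 wide (y), 158 mm high (z up), two grey trays one over the other. Origin: centre of its underside. Front looks along its -x, front face at x = -105 mm. A 30 mm high fascia rail above the upper tray (z 128 to 158) carries the turn-button. The lower tray, with a like pull 26 to 42 mm up, is shut and does not move.
- tray (a joint): Slide of the upper tray, m: 0 = fully home (firm stop, front flush with the fascia), grows as it comes out towards the organiser's -x, travel 0.14. Starts 0.06 to 0.12 out. About 2 N friction, stays where left. Front 186 mm wide, z 74 to 126 mm in the organiser's frame; holds a fixed polish tin and brush. A turn-button turned down while the tray is out blocks the tray.
- tray_pull (a point): Middle of the outer face of the upper tray's ledge pull; moves with the tray. Pull 90 mm wide (organiser's y); its lip is 16 mm high (8 above, 8 below this point), 6 mm thick, joined to the tray by a level ledge; the face stands 45 mm before the tray's front. Tray home: x = -150, y = 0, z = 100 mm in the organiser's frame. Axes parallel to the organiser's.
- catch_pivot (a point): Centre of the turn-button, on its pivot axis; fixed at x = -117, y = 0, z = 143 mm in the organiser's frame, axes parallel to it. The turn-button is a plain steel bar 60 mm long, 16 broad, 14 thick, pivoted at its middle, filling the space 5 to 19 mm in front of the front face.
- catch (a joint): Angle of the turn-button, rad, about the organiser's x: 0 = bar level along the organiser's y, clear of the tray (unlocked); positive lifts its +y end, lowers its -y end. Turns either way to firm stops at +-1.571: bar upright, lower half over the top 13 mm of the tray's front; both are locked. Starts within 0.25 of level. Stiff pivot (0.06 N m) stays where left; push an end down to turn it.
- mug: Blue ceramic mug, 82 mm across, 95 mm high, standing on the shelf; origin at the centre of its underside, handle at its +y. Bystander, loose.
- paperweight: Glass dome paperweight, 78 mm across, 50 mm high; origin at the centre of its underside. Bystander, loose.
- dispenser: Stainless steel desk tape dispenser with a roll in it, 150 x 60 mm, 90 mm high; origin at the centre of its underside. Bystander, loose.
- shoe_horn: Black plastic shoe horn lying flat, about 190 mm long along its x, 48 mm wide at the blade, 8 mm high; origin near its middle, on the shelf. Bystander, loose.

How it is judged (in metres and radians):
On the way, in this order (a step that is already met when the one before it is completed fails the run):
1. the upper tray is fully home (value of joint tray below 0.006 m), for 0.2 s.
2. the turn-button is upright in front of the tray ((value of joint catch above 1.36 rad or value of joint catch below -1.36 rad)), for 0.2 s.
At the end, for the whole second after the job is handed in: The upper tray is within 6 mm of fully home and the turn-button is within 0.21 rad (12 degrees) of upright, either way round, both let go (value of joint tray below 0.006 m and (value of joint catch above 1.36 rad or value of joint catch below -1.36 rad)); the robot touches nothing.
It fails at once if mug disturbed: shifted over 30 mm or tipped over 0.4 rad (distance of mug from where it was at the start of the episode above 0.03 m or angle between mug's own z axis and vertical above 0.4 rad).
It fails at once if paperweight disturbed: shifted over 30 mm (distance of paperweight from where it was at the start of the episode above 0.03 m).
It fails at once if tape dispenser disturbed: shifted over 30 mm (distance of dispenser from where it was at the start of the episode above 0.03 m).
It fails at once if shoe horn disturbed: shifted over 30 mm (distance of shoe_horn from where it was at the start of the episode above 0.03 m).
It also fails if it takes over 45 s, if anything falls off the work surface, if the arm or the gripper's body presses on something with over 40 N, if the wrist force passes 120 N, or if a joint passes its speed limit or range.

## Working session

There is one attempt and no reset: what is moved stays moved. The work goes in short steps, Python scripts to look and compute and a tool call to move; the robot and the scene stay as the last step left them, time stands still between calls to the robot, and variables do not carry over. Pictures are saved under pics/ and viewed, at most 10 in all, crops included, and the job is handed in when it is done.

Besides the shell and the picture viewer there is one more tool, called in YAML: its name, and indented under it one key for each argument. move_arm: Moves the arm, as the interface text tells. Its arguments: {"type":"object","properties":{"targets":{"type":"string"},"gripper":{"type":"number"}},"required":["targets"]}

```bash
mkdir -p pics; cat > h.py <<'E'
from station import *
import numpy as np, cv2
def ray(c,u,v):
    T=np.array(c["world_from_camera"]); d=np.array([(u-c["cx"])/c["fx"],-(v-c["cy"])/c["fy"],-1.])
    return T[:3,3],T[:3,:3]@d
def onz(c,u,v,z):
    o,d=ray(c,u,v); return o+d*(z-o[2])/d[2]
def proj(c,p):
    T=np.array(c["world_from_camera"]); q=T[:3,:3].T@(np.array(p)-T[:3,3])
    return c["cx"]+c["fx"]*q[0]/-q[2], c["cy"]-c["fy"]*q[1]/-q[2]
E
python3 - <<'E'
from h import *
for n in("scene","top"):
    c=capture(n); cv2.imwrite(f"pics/{n}0.png",c["image"])
    print(n,[k for k in c if k!="image"],c["fx"],c["cx"],c["cy"],np.round(c["world_from_camera"],3).tolist())
s=sense();print(s["time_s"],s["ee_rot"],s["wrist_force"])
E
```

```text
scene ['fx', 'fy', 'cx', 'cy', 'world_from_camera'] 565.8392801647248 313.35014977926085 239.7527067124461 [[0.291, -0.815, 0.501, 1.161], [0.957, 0.244, -0.159, -0.064], [0.007, 0.526, 0.851, 1.184], [0.0, 0.0, 0.0, 1.0]]
top ['fx', 'fy', 'cx', 'cy', 'world_from_camera'] 494.38147675762133 321.87840555026185 237.39603253962747 [[-0.001, 0.997, -0.081, 0.454], [-1.0, -0.001, 0.006, 0.142], [0.006, 0.081, 0.997, 1.032], [0.0, 0.0, 0.0, 1.0]]
0.1 [[-9.58348746e-01 -2.85599753e-01 -6.80552183e-04]
 [-2.85600534e-01  9.58347012e-01  1.82747496e-03]
 [ 1.30278755e-04  1.94572440e-03 -9.99998099e-01]] [0.8129637  0.46032754 0.00317767]
```

View pics/scene0.png

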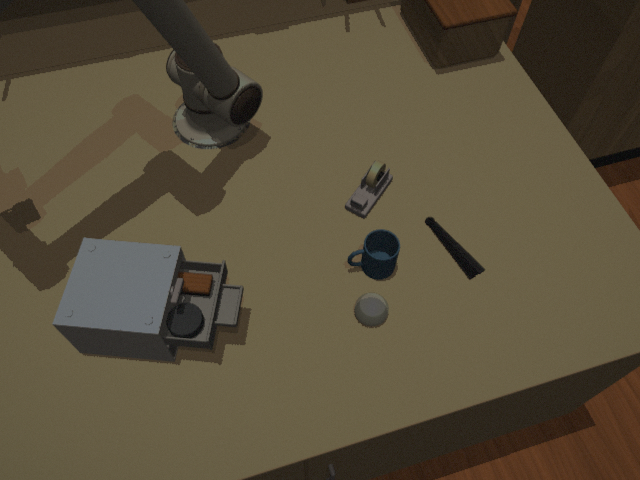

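View pics/top0.png

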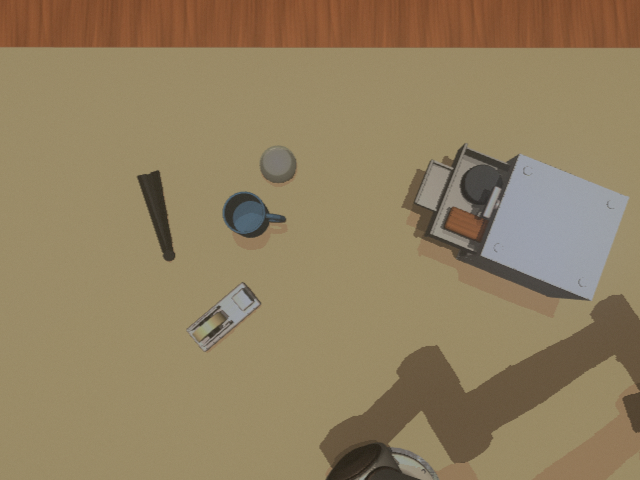

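The scene view shows the organiser at left (top face about 60–185 × 240–335) with its tray out to the right. The top view has the organiser's top-face corners near (521,158), (626,202), (588,297) and (484,254), the pull near (433,187) and the bar near (489,203). The bystanders are all well to the left.

```bash
python3 - <<'E'
from h import *
c=capture("top"); im=c["image"].astype(int)
m=((im[...,0]>im[...,2]+5)&(im[...,0]>110)).astype(np.uint8); m[:,:470]=0
m=cv2.morphologyEx(m,cv2.MORPH_OPEN,np.ones((9,9)))
m=cv2.morphologyEx(m,cv2.MORPH_CLOSE,np.ones((15,15)))
k=max(cv2.findContours(m,0,2)[0],key=cv2.contourArea)
h=cv2.convexHull(k); b=cv2.approxPolyDP(h,8,True)[:,0]; print(b.tolist(),cv2.contourArea(k))
P=np.array([onz(c,u,v,.158)[:2] for u,v in b]); print(P.round(4).tolist())
print(np.linalg.norm(P-np.roll(P,-1,0),axis=1))
# rect fit in world plane
hw=np.array([onz(c,u,v,.158)[:2] for u,v in h[:,0]]).astype(np.float32)
print("minrect",cv2.minAreaRect(hw*1000))
for n,(u,v,z) in dict(pullA=(437,163,.108),pullB=(417,204,.108),bar1=(499,190,.15),bar2=(484,216,.15)).items(): print(n,onz(c,u,v,z).round(4))
cv2.imwrite("pics/t1.png",cv2.resize(c["image"][130:310,400:640],None,fx=3.3,fy=3.3,interpolation=2))
c=capture("scene");cv2.imwrite("pics/s1.png",cv2.resize(c["image"][220:370,50:260],None,fx=3.8,fy=3.8,interpolation=2))
E
```

```text
[[519, 157], [625, 196], [592, 296], [485, 256]] 12372.0
[[0.6698, -0.2185], [0.5987, -0.4065], [0.4207, -0.339], [0.4914, -0.1521]]
[0.20102869 0.19038065 0.19989452 0.19032053]
minrect ((544.6378173828125, -277.955078125), (207.55271911621094, 198.07122802734375), 67.56858825683594)
pullA [ 0.6705 -0.0824  0.108 ]
pullB [ 0.5919 -0.043   0.108 ]
bar1 [ 0.6111 -0.1835  0.15  ]
bar2 [ 0.5638 -0.155   0.15  ]
```

View pics/t1.png

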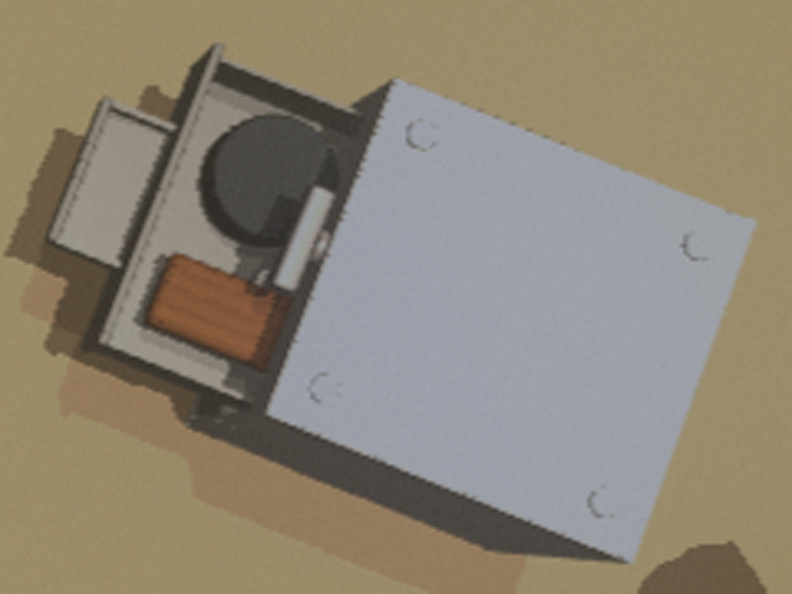

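View pics/s1.png

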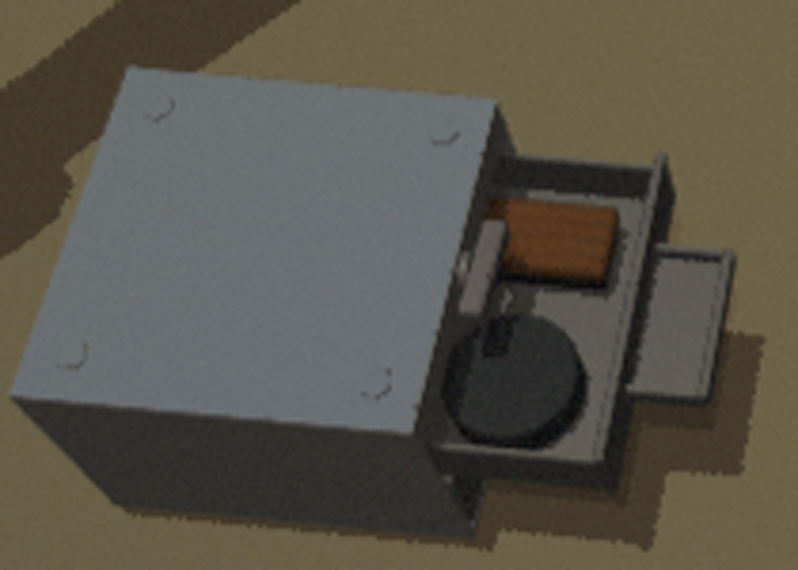

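The crops show crisp corners. In the `t1` crop the top face is at (397,78), (757,220), (632,563), (268,415), the pull lip's outer corners are (105,98) and (50,240), and the bar's top face runs from about (322,187) to (285,290).

```bash
python3 - <<'E'
from h import *
c=capture("top"); s=capture("scene")
f=lambda u,v,z:onz(c,u/3.3+400-.35,v/3.3+130-.35,z)
g=lambda u,v,z:onz(s,u/3.8+50-.35,v/3.8+220-.35,z)
def fit(P):
    M=np.array([[-105,100],[105,100],[105,-100],[-105,-100]])/1000. # FL.. order
    a=P-P.mean(0);t=np.arctan2((M[:,0]*a[:,1]-M[:,1]*a[:,0]).sum(),(M*a).sum())
    R=np.array([[np.cos(t),-np.sin(t)],[np.sin(t),np.cos(t)]])
    return P.mean(0),t,R,np.abs(a-M@R.T).max()
A=np.array([f(*p,.158)[:2] for p in[(397,78),(757,220),(632,563),(268,415)]])
B=np.array([g(*p,.158)[:2] for p in[(415,432),(12,396),(130,67),(496,102)]])
for P,q,pts in((A,f,dict(p1=(105,98,.108),p2=(50,240,.108),b1=(333,190,.151),b2=(295,290,.151),b3=(312,186,.151),b4=(276,285,.151))),(B,g,dict(p1=(711,398,.108),p2=(735,252,.108),b1=(480,315,.151),b2=(505,222,.151),b3=(460,308,.151),b4=(488,222,.151)))):
    o,t,R,e=fit(P); print(o.round(4),np.degrees(t).round(2),e.round(4))
    for n,p in pts.items(): w=q(*p)[:2];print(n,w.round(4),((w-o)@R*1000).round(1))
E
```

```text
[ 0.5451 -0.279 ] -112.32 0.001
p1 [ 0.6776 -0.072 ] [-241.8   43.9]
p2 [ 0.595  -0.0389] [-241.1  -45. ]
b1 [ 0.616  -0.1861] [-112.9   30.3]
b2 [ 0.5609 -0.1636] [-112.7  -29.2]
b3 [ 0.6182 -0.1746] [-124.3   28. ]
b4 [ 0.5636 -0.1533] [-123.3  -30.6]
[ 0.5425 -0.2794] -112.28 0.0019
p1 [ 0.6763 -0.0718] [-242.9   45.2]
p2 [ 0.5943 -0.0393] [-241.8  -43.1]
b1 [ 0.6146 -0.1776] [-121.6   28.1]
b2 [ 0.5634 -0.1553] [-122.9  -27.7]
b3 [ 0.6075 -0.187 ] [-110.2   25.1]
b4 [ 0.5608 -0.1641] [-113.7  -26.8]
```

move_arm:
  targets: "0.8 0.95 0 0.4;0.8 0.95 0 0.4;0.8 0.95 0 0.4;0.8 0.95 0 0.4;0.8 0.95 0 0.4;0.8 0.95 0 0.4;0.8 0.95 0 0.4;0.8 0.95 0 0.4;0.8 0.95 0 0.4;0.8 0.95 0 0.4"
  gripper: 0

```text
time_s: 1.13
tcp_pos: [0.3794, -0.3601, 0.2227]
ee_rot: [[-0.802, -0.598, 0.0], [-0.598, 0.802, -0.0], [-0.0, -0.0, -1.0]]
wrist_force: [-0.1, 0.3, -0.8]
gripper_width: 0.323
gripper_force: 0.0
```

move_arm:
  targets: "0.8 0.95 0 0.4;0.8 0.95 0 0.4;0.8 0.95 0 0.4;0.8 0.95 0 0.4;0.8 0.95 0 0.4;0.8 0.95 0 0.4;0.8 0.95 0 0.4;0.8 0.95 0 0.4;0.8 0.95 0 0.4;0.8 0.95 0 0.4"

```text
time_s: 1.97
tcp_pos: [0.5794, -0.1225, 0.2226]
ee_rot: [[-0.549, -0.836, 0.0], [-0.836, 0.549, 0.0], [-0.0, -0.0, -1.0]]
wrist_force: [0.2, -0.3, 0.1]
gripper_width: 0.008
gripper_force: 0.0
```

move_arm:
  targets: "0.7 0.9 0 0.5;0.7 0.9 0 0.5;0.7 0.9 0 0.5;0.7 0.9 0 0.5;0 0 0 0.2;0 0 0 0"

```text
time_s: 2.47
tcp_pos: [0.649, -0.0327, 0.2217]
ee_rot: [[-0.379, -0.925, -0.001], [-0.925, 0.379, -0.0], [0.001, 0.001, -1.0]]
wrist_force: [-0.6, -0.0, -0.4]
gripper_width: 0.002
gripper_force: 0.0
```

move_arm:
  targets: "0.05 0.2 -0.8 0;0 0 -0.8 0;0 0 -0.8 0;0 0 -0.8 0;0 0 -0.8 0;0 0 -0.8 0;0 0 -0.15 0;0 0 0 0;0 0 0 0"

```text
time_s: 3.22
tcp_pos: [0.6502, -0.0296, 0.0999]
ee_rot: [[-0.382, -0.924, 0.001], [-0.924, 0.382, -0.0], [-0.0, -0.001, -1.0]]
wrist_force: [0.3, -0.2, 0.9]
gripper_width: 0.008
gripper_force: 0.0
```

```bash
python3 - <<'E'
from h import *
c=capture("top"); s=sense();print(s["tcp_pos"],s["wrist_force"])
cv2.imwrite("pics/t2.png",cv2.resize(c["image"][130:310,400:640],None,fx=3.3,fy=3.3,interpolation=2))
E
```

```text
[ 0.65072172 -0.02933156  0.10052066] [0.05416443 0.5604302  0.20460052]
```

View pics/t2.png

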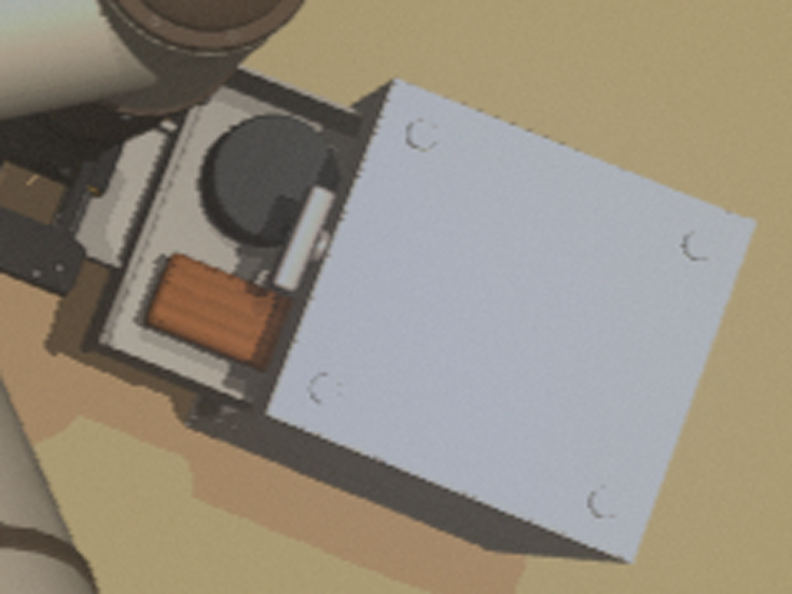

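The gripper stands just ahead of the pull at about (40,200). The tray and bar are unmoved, and the fingers line up with the pull.

move_arm:
  targets: "-0.2 -0.49 -0.1 0;-0.2 -0.49 0 0;-0.2 -0.49 0 0;-0.2 -0.49 0 0;-0.2 -0.49 0 0;-0.2 -0.49 0 0;-0.2 -0.49 0 0"

```text
time_s: 3.85
tcp_pos: [0.6147, -0.1161, 0.0969]
ee_rot: [[-0.381, -0.924, 0.001], [-0.924, 0.381, 0.0], [-0.001, -0.001, -1.0]]
wrist_force: [2.7, 2.5, 1.8]
gripper_width: 0.008
gripper_force: 1.5
```

move_arm:
  targets: "-0.1 -0.24 0 0;-0.1 -0.24 0 0;0 0 0 0"

```text
time_s: 4.1
tcp_pos: [0.6083, -0.1282, 0.0958]
ee_rot: [[-0.383, -0.924, -0.003], [-0.924, 0.383, -0.0], [0.001, 0.002, -1.0]]
wrist_force: [-0.0, -0.3, 0.0]
gripper_width: 0.008
gripper_force: 0.0
```

move_arm:
  targets: "-0.04 -0.1 0 0;-0.04 -0.1 0 0;-0.04 -0.1 0 0;0 0 0 0"

```text
time_s: 4.43
tcp_pos: [0.6074, -0.1307, 0.0957]
ee_rot: [[-0.381, -0.925, 0.001], [-0.925, 0.381, 0.005], [-0.005, 0.0, -1.0]]
wrist_force: [1.0, 12.2, 1.0]
gripper_width: 0.005
gripper_force: 5.7
```

The tray has met its stop: 12 N, and it moved only about 3 mm of the 8 mm commanded. I'll hold briefly, back off, lift and check.

move_arm:
  targets: "0 0 0 0;0 0 0 0;0 0 0 0;0.2 0.49 0 0;0.3 0.73 0 0;0 0 0.9 0;0 0 0.9 0;0 0 0.9 0;0 0 0.8 0;0 0 0 0"

```text
time_s: 5.27
tcp_pos: [0.6219, -0.1037, 0.1885]
ee_rot: [[-0.38, -0.925, 0.008], [-0.925, 0.38, -0.002], [-0.001, -0.008, -1.0]]
wrist_force: [0.6, -0.1, 0.8]
gripper_width: 0.004
gripper_force: 0.0
```

```bash
python3 - <<'E'
from h import *
c=capture("scene"); s=sense();print(s["tcp_pos"],s["wrist_force"],s["time_s"])
cv2.imwrite("pics/s3.png",cv2.resize(c["image"][220:370,50:260],None,fx=3.8,fy=3.8,interpolation=2))
for n,y,z in((1,45,108),(2,-45,108),(3,30,151),(4,-30,151)):
    t=np.radians(-112.3);x=-150 if z==108 else -124
    w=[.544+(x*np.cos(t)-y*np.sin(t))/1e3,-.279+(x*np.sin(t)+y*np.cos(t))/1e3,z/1e3]
    u,v=proj(c,w);print((u-50)*3.8,(v-220)*3.8)
E
```

```text
[ 0.62063967 -0.10348884  0.18608973] [ 1.26662203  0.26820369 -0.05495531] 5.3167
540.697879914981 383.38698196857257
573.7049324085965 235.6803511105459
483.6162199177991 319.7475684706909
507.98148662254044 219.33197931224385
```

View pics/s3.png

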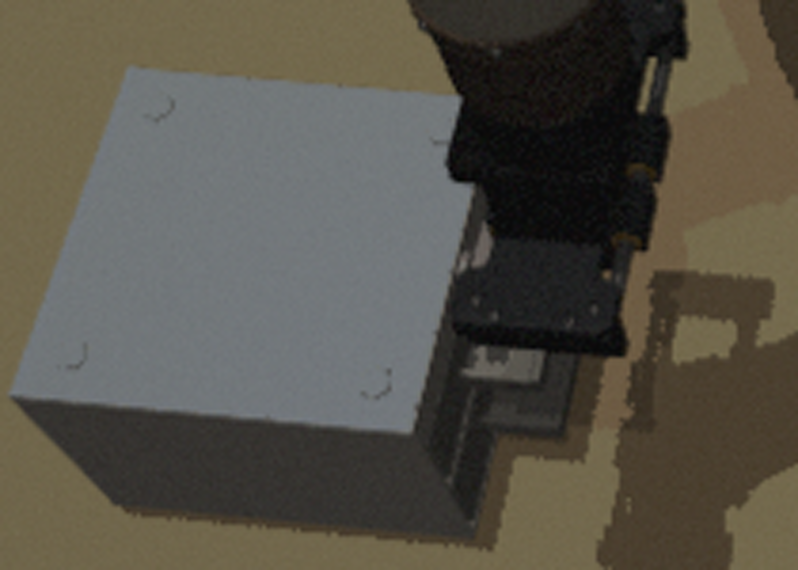

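The tray is home: the pull's front corner is at about (541,384), as predicted for home. Next I go above the bar's -y end.

move_arm:
  targets: "-0.58 -0.51 0 0;-0.58 -0.51 0 0;-0.58 -0.51 0 0;-0.58 -0.51 0 0;0 0 0 0;0 0 0 0"

```text
time_s: 5.82
tcp_pos: [0.5603, -0.155, 0.1827]
ee_rot: [[-0.382, -0.924, -0.002], [-0.924, 0.382, -0.0], [0.001, 0.002, -1.0]]
wrist_force: [0.2, -0.6, 1.0]
gripper_width: 0.008
gripper_force: 0.0
```

```bash
python3 - <<'E'
from h import *
c=capture("wrist"); s=sense();p=s["tcp_pos"];print(p,s["wrist_force"],s["time_s"])
t=np.radians(-112.3);d=np.array(p[:2])-[.544,-.279];print(d@[np.cos(t),np.sin(t)],d@[-np.sin(t),np.cos(t)])
cv2.imwrite("pics/w4.png",c["image"])
E
```

```text
[ 0.56111111 -0.15463734  0.18295032] [-0.03962066 -0.00698933 -0.04166943] 5.8667
-0.12155445292253504 -0.031358810693699196
```

View pics/w4.png

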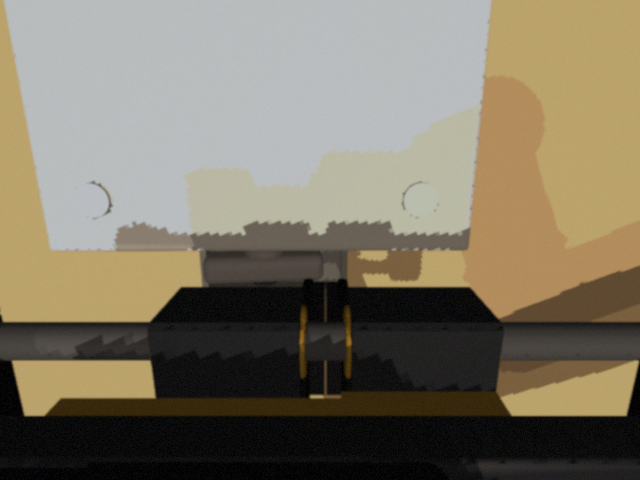

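The wrist view shows the bar level at (205–323, 265) and the shut fingertips at column ~325, next to its -y end. I'll shift about 8 mm inward and press down.

move_arm:
  targets: "0.28 -0.11 -0.3 0;0 0 -0.3 0;0 0 -0.3 0;0 0 -0.2 0;0 0 -0.2 0;0 0 -0.2 0;0 0 -0.2 0;0 0 0 0"

```text
time_s: 6.53
tcp_pos: [0.5672, -0.1569, 0.1405]
ee_rot: [[-0.381, -0.925, -0.003], [-0.925, 0.381, 0.001], [0.001, 0.003, -1.0]]
wrist_force: [-2.2, 1.3, 0.5]
gripper_width: 0.005
gripper_force: 1.1
```

move_arm:
  targets: "0 0 -0.2 0;0 0 -0.2 0;0 0 -0.2 0;0 0 -0.2 0;0 0 0 0;0 0 0 0"

```text
time_s: 7.03
tcp_pos: [0.5682, -0.1575, 0.1204]
ee_rot: [[-0.381, -0.925, -0.001], [-0.925, 0.381, 0.0], [0.0, 0.001, -1.0]]
wrist_force: [-0.7, 0.3, -0.7]
gripper_width: 0.005
gripper_force: 0.3
```

move_arm:
  targets: "0.09 -0.04 0 0;0.09 -0.04 0 0;0.09 -0.04 0 0;0 0 0 0;0 0 0 0"

```text
time_s: 7.45
tcp_pos: [0.5708, -0.159, 0.12]
ee_rot: [[-0.382, -0.924, -0.01], [-0.924, 0.382, 0.003], [0.001, 0.011, -1.0]]
wrist_force: [-10.7, 7.9, 3.6]
gripper_width: 0.006
gripper_force: 6.2
```

It stopped firmly against the end stop at 13 N. I'll back off sideways, lift, and look.

move_arm:
  targets: "-0.3 0.12 0 0;-0.5 0.2 0 0;0 0 0.9 0;0 0 0.9 0;0 0 0.9 0;-0.4 0.9 0.9 0;-0.4 0.9 0 0;-0.4 0.9 0 0;-0.4 0.9 0 0;0 0 0 0"

```text
time_s: 8.28
tcp_pos: [0.5151, -0.0602, 0.2127]
ee_rot: [[-0.378, -0.926, 0.004], [-0.926, 0.378, 0.001], [-0.002, -0.004, -1.0]]
wrist_force: [-0.9, -0.1, -0.8]
gripper_width: 0.005
gripper_force: 0.0
```

```bash
python3 - <<'E'
from h import *
s=sense();print(s["tcp_pos"],s["wrist_force"],s["time_s"])
a=capture("scene")["image"][220:370,50:260];b=capture("top")["image"][130:310,400:640]
a=cv2.resize(a,(400,286),interpolation=2);b=cv2.resize(b,(381,286),interpolation=2)
cv2.imwrite("pics/e5.png",np.hstack([a,b]))
E
```

```text
[ 0.51509847 -0.06015521  0.21266938] [-0.91117877 -0.14891818 -0.78040798] 8.2833
```

View pics/e5.png

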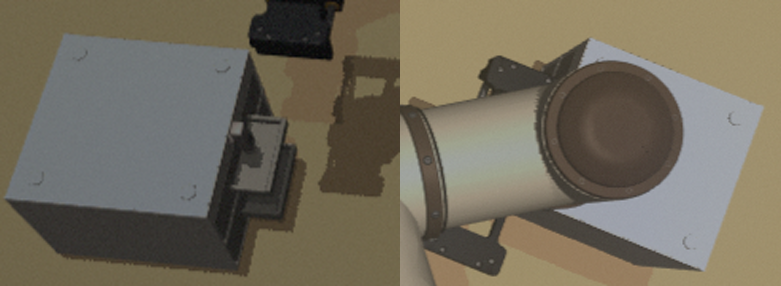

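The bar appears upright at about (238,130) with the tray home. One zoom will confirm the angle.

```bash
python3 - <<'E'
from h import *
c=capture("scene");t=np.radians(-112.3)
for y,z in((-8,173),(8,173),(-8,143),(8,143),(8,113)):
    w=[.544+(-124*np.cos(t)-y*np.sin(t))/1e3,-.279+(-124*np.sin(t)+y*np.cos(t))/1e3,z/1e3]
    u,v=proj(c,w);print(y,z,round((u-155)*10),round((v-260)*10))
cv2.imwrite("pics/z6.png",cv2.resize(c["image"][260:320,155:215],None,fx=10,fy=10,interpolation=2))
E
```

```text
-8 173 243 223
8 173 225 294
-8 143 271 290
8 143 254 360
8 113 282 424
```

View pics/z6.png

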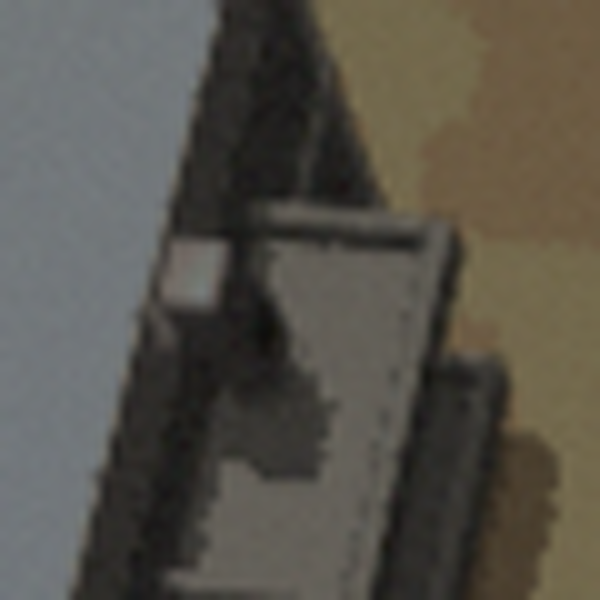

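The bar's square top end sits at about (190,275), within 3 mm of its upright position. That is at most about 0.1 rad off. The 13 N firm stop, against about 3 N of pivot friction, also says it is at the end stop. The arm is clear, so I'm handing in.

```bash
python3 -c "
from station import *
print(finish_job())"
```

```text
the job is handed in; nothing more can be done
None
```

I pushed the upper tray fully home and turned the turn-button upright against its stop. The other things on the shelf were not touched, and the job is handed in, though no verdict came back.

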